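# Catch capacitors at the dead-man feeder

## Robot

A 7-joint arm with a two-finger parallel gripper is mounted at the origin on the work surface. World frame = base frame: x ahead of the robot, y to its left, z up, the work surface at z = 0. Lengths are in m, angles in rad, forces in N, time in s.
With the tool pointing down it reaches from about 0.425 to 0.875 m from the base axis. Payload 4.7 kg.
Tool frame: the origin (TCP) lies midway between the tips of the shut fingers; the grasp point (between the pads) lies 19 mm behind it; z points along the fingers, y is the line along which they close (so a half turn about z gives the same grasp; the last joint's range is limited). The gripper opens to 87 mm and grips with 3 to 60 N. Pads are 19 mm wide; open, the fingers measure 117 mm over their backs; the gripper's body (75 mm by 190 mm) begins 51 mm behind the grasp point.
Start: joints at [0.014, 0.321, -0.07, 1.45, 0.023, 1.371, -0.057], TCP at [0.65, -0, 0.223] pointing down, gripper open.
Joint ranges: [-2.86, 2.86], [-0.3, 2.09], [-1.38, 1.24], [0.06, 2.45], [-1.56, 4.7], [0.09, 2.05], [-2.69, 2.69]. Speed limits (rad/s): [2.57, 2.57, 3.14, 3.14, 3.14, 3.14, 3.14].

## Interface

Orientations are given as a rotation vector (axis times angle).
In Python, from bench import ctrl gives the robot as it stands. The module is installed in compiled form; this text tells all that it offers.
- The arm moves only by the tool carry_out, never from a script. Its argument "steps" is a list of rows, each a list of 7 numbers: the turn, a rotation vector about the world's x, y, z in degrees, then the shift along the world's x, y, z in cm, then the opening, from 0 (shut) to 1 (fully open). A call has 1 to 12 rows; each row is the pose to reach, as a shift and turn from the pose commanded when the call began; what a row does not reach only later rows make up. A row lasts 1/10 s, in which the tool goes at most 50 mm and 8.59 degrees, less where a joint would pass 70% of its speed; a pose out of reach is approached as far as the arm can. A call with a gripper value outside its range is refused whole. The fingers move at their own pace and stop on an object; "squeeze" is the grip in N (left out, the last holds). Time passes only in rows, so rows that repeat a pose let the fingers close. It gives the time, the measured TCP pose, the force, the opening and the grip force at its end, in the units of the state.
- ctrl.get_state(): the state, without advancing time (a new reading comes with each control period).
- ctrl.get_image(name): name is "scene" or "side" or "wrist"; returns a dict with "pixels" (400x640x3 uint8, red, green, blue), "camera_matrix" (3x3 intrinsics, pixels), "k1" (the pictures are not rectified: a ray, as slopes to the right and down, at radius r is drawn at 1 + k1 r^2 times it, then the intrinsics apply), "cam_to_world" (4x4, takes a point from camera to world coordinates); the wrist camera has in their place "T_tool_cam" (4x4, takes a point from camera to tool coordinates, whose origin is the TCP and whose axes are the flange's). Camera axes: x right, y down, z forward; pixel columns grow to the right and rows downward; lengths in m; the calibration is good to about 2 mm. A picture is of the moment at which its call begins: read the wrist's pose just before it. There is no depth.
- ctrl.close_job(): hands the job in; it is judged then, once.
The state is a dict: "time": time; "joint_positions": joint angles; "qd": joint speeds; "joint_torque": joint torques, N m; "position": TCP position; "tool_rot": TCP orientation; "ft_force": force on the tool from outside, world axes, zero at the start; "torque": the same for the moment, N m; "grip_width": opening from 0.0 (shut) to 1.0 (fully open); "grip_force": force on a finger pad.
Only numpy, scipy, OpenCV 4.12 (cv2) and the standard library are available. Lean on these libraries where they do the work, as an engineer would, in place of code of your own. Each camera call takes 0.05 s, during which the arm holds its last target. There are 200 camera calls.

## Task

Pick up the catch pan by its handle, bring it level under the feeder's chute and push the spring paddle in with the front of the pan so that the gate opens and all four capacitors slide into the pan. Keep the paddle pushed in about 15 mm (between 10 and 20 mm, so short of its stop) and finish like that: still holding the pan in the air against the paddle with the four capacitors in it. Do not push the other things on the bench about.

Things in the scene. Friction and masses are not known exactly. Their poses are not given: they have to be found in the camera images.
- feeder: fixed bench feeder, 255 mm tall: steep narrow aluminium chute on grey uprights, spring paddle below it. Origin on the table straight below the chute's lip; x points level from the lip into the feeder (capacitors slide towards -x), y along the paddle's width, z up. Base plate x 40 to 160 mm, 90 wide. Chute falls at 34 degrees, 27 mm wide inside
- gate (a joint): lift of the small gate plate across the chute's lower end, square to its floor, in m: 0 shut, always 2 x the paddle's travel; lifted over 17 mm it lets the capacitors out. It leans out to -x as it rises: at 40 mm lift its top is 45 mm ahead (-x) of the lip, 215 mm above the table
- chute_lip (a point): middle of the chute floor's lower edge, 150 mm above the table, at the feeder's x = y = 0; axes as the feeder's. The capacitors leave it at up to 0.8 m/s and land up to 70 mm ahead (-x) of it
- paddle_face (a point): middle of the paddle's front face: an upright plain steel plate 60 wide (y) x 30 high, 4 thick, on a 12 mm rod. At rest it is 15 mm behind the lip (feeder x = 15 mm) and 90 mm above the table (plate z 75 to 105 mm). It slides level along the feeder's +x when pushed and springs back
- paddle (a joint): travel of the paddle in m: 0 at rest, grows as it is pushed in, stop at 0.026 where the plate meets the dark spring barrel behind it. Spring: 2.1 N to start, 0.3 N more per mm (6.6 N at 15 mm)
- pan: loose aluminium catch pan, about 160 g: open box 100 long (x) x 90 wide (y) mm outside, walls 2.5, floor 3; front (+x) wall and sides 50 high, rear wall 60. A bar handle 14 wide, 16 high sticks out 100 mm from the rear wall along -x, its centre line 32 mm above the underside. Origin: centre of the underside, z up. Starts on the table, handle towards the robot
- pan_grip (a point): good grip point on the pan's handle: 115 mm behind (-x) the pan's origin, 32 mm above its underside; axes as the pan's
- capacitor1_mid (a point): centre of capacitor 1 of 4 (1 nearest the gate): can capacitor, dark plain cylinder 16 mm across, 20 long, 12 g, lying lengthwise in a row in the chute; its axes turn with it
- capacitor2_mid (a point): centre of capacitor 2 of 4 (1 nearest the gate): can capacitor, dark plain cylinder 16 mm across, 20 long, 12 g, lying lengthwise in a row in the chute; its axes turn with it
- capacitor3_mid (a point): centre of capacitor 3 of 4 (1 nearest the gate): can capacitor, dark plain cylinder 16 mm across, 20 long, 12 g, lying lengthwise in a row in the chute; its axes turn with it
- capacitor4_mid (a point): centre of capacitor 4 of 4 (1 nearest the gate): can capacitor, dark plain cylinder 16 mm across, 20 long, 12 g, lying lengthwise in a row in the chute; its axes turn with it
- multimeter: hand multimeter, 150x75x34 mm, lying flat; origin at the centre of its underside; bystander
- screwdriver: screwdriver, 170 mm long, lying down; origin at its lowest, near its middle; bystander
- solder_reel: metal solder reel, 48 mm across, 34 mm high; origin at the centre of its underside; bystander
- heatsink: finned heat sink, 60x50x31 mm; origin at the centre of its underside; bystander
- flux_jar: small jar, 50 mm across, 60 mm high; origin at the centre of its underside; bystander

How it is judged:
By the outcome, as a careful person would: the job done as asked, in the order asked, and still so for the second after the job is handed in, while the arm keeps its last pose, push and grip.
It also fails if it takes over 38 s, if anything falls off the work surface, if the arm or the gripper's body presses on something with over 40 N, if the wrist force passes 120 N, or if a joint passes its speed limit or range.

## Working session

There is one attempt and no reset: what is moved stays moved. The work goes in short steps, Python scripts to look and compute and a tool call to move; the robot and the scene stay as the last step left them, time stands still between calls to the robot, and variables do not carry over. Pictures are saved under pics/ and viewed, at most 10 in all, crops included, and the job is handed in when it is done.

Besides the shell and the picture viewer there is one more tool, called after "Call:" by a JSON object that holds its "fn" and its "kwargs", one argument or row to a line. carry_out: Moves the arm, as the interface text tells. Its arguments: {"type":"object","properties":{"steps":{"type":"array","items":{"type":"array","items":{"type":"number"}}},"squeeze":{"type":"number"}},"required":["steps"]}

```bash
mkdir -p pics; cat > h.py <<'E'
import numpy as np, cv2, pickle
from bench import ctrl
from scipy.spatial.transform import Rotation as R
def shot(name,fn):
    s=ctrl.get_state(); d=ctrl.get_image(name)
    if name=="wrist":
        T=np.eye(4);T[:3,:3]=R.from_rotvec(s["tool_rot"]).as_matrix();T[:3,3]=s["position"]
        d["cam_to_world"]=T@np.array(d["T_tool_cam"])
    cv2.imwrite(f"pics/{fn}.png",cv2.cvtColor(d["pixels"],cv2.COLOR_RGB2BGR))
    pickle.dump(d,open(f"pics/{fn}.pkl","wb")); return d
def load(fn): return pickle.load(open(f"pics/{fn}.pkl","rb"))
def rays(d,uv):
    K=np.array(d["camera_matrix"]);T=np.array(d["cam_to_world"])
    p=cv2.undistortPoints(np.array(uv,float).reshape(-1,1,2),K,np.array([d["k1"],0,0,0.])).reshape(-1,2)
    return T[:3,3],np.c_[p,np.ones(len(p))]@T[:3,:3].T
def plane(d,uv,z):
    o,v=rays(d,uv); return o+v*((z-o[2])/v[:,2])[:,None]
def tri(d1,a,d2,b):
    o1,v1=rays(d1,a);o2,v2=rays(d2,b);out=[]
    for x,y in zip(v1,v2):
        t=np.linalg.lstsq(np.c_[x,-y],o2-o1,rcond=None)[0]
        p,q=o1+t[0]*x,o2+t[1]*y; out.append(np.r_[(p+q)/2,np.linalg.norm(p-q)])
    return np.array(out)
def proj(d,P):
    T=np.linalg.inv(np.array(d["cam_to_world"]))
    return cv2.projectPoints(np.array(P,float).reshape(-1,1,3),cv2.Rodrigues(T[:3,:3])[0],T[:3,3],np.array(d["camera_matrix"]),np.array([d["k1"],0,0,0.]))[0].reshape(-1,2)
E
python3 -c "
from h import *
np.set_printoptions(precision=3,suppress=True)
for n in ['scene','side','wrist']:
    d=shot(n,n+'0');print(n,d['cam_to_world'],d['camera_matrix'],d['k1'])
print(ctrl.get_state())"
```

```text
scene [[-0.186  0.514 -0.837  1.457]
 [ 0.982  0.111 -0.15   0.15 ]
 [ 0.016 -0.85  -0.526  0.699]
 [ 0.     0.     0.     1.   ]] [[399.65    0.    325.722]
 [  0.    399.65  194.63 ]
 [  0.      0.      1.   ]] -0.01862343967086259
side [[ 0.809 -0.346  0.475  0.013]
 [-0.587 -0.452  0.672 -0.796]
 [-0.018 -0.822 -0.569  0.822]
 [ 0.     0.     0.     1.   ]] [[394.437   0.    314.068]
 [  0.    394.437 197.575]
 [  0.      0.      1.   ]] -0.022939458283591122
wrist [[ 1.     0.    -0.002  0.65 ]
 [-0.001 -0.958 -0.288  0.078]
 [-0.002  0.288 -0.958  0.385]
 [ 0.     0.     0.     1.   ]] [[345.621   0.    321.801]
 [  0.    345.621 194.402]
 [  0.      0.      1.   ]] 0.012773126167208281
{'time': 0.15, 'joint_positions': array([ 0.014,  0.322, -0.07 ,  1.451,  0.023,  1.371, -0.057]), 'qd': array([ 0.001, -0.003,  0.001, -0.002, -0.001,  0.   , -0.   ]), 'joint_torque': array([  0.   , -49.179,  -0.404, -31.288,  -0.064,   0.04 ,   0.   ]), 'position': array([ 0.65 , -0.   ,  0.222]), 'tool_rot': array([-2.221, -2.221,  0.002]), 'ft_force': array([-0.325, -0.664, -0.961]), 'torque': array([-0.037,  0.022, -0.007]), 'grip_force': 0.0, 'grip_width': 0.9960414970431039}
```

View pics/scene0.png

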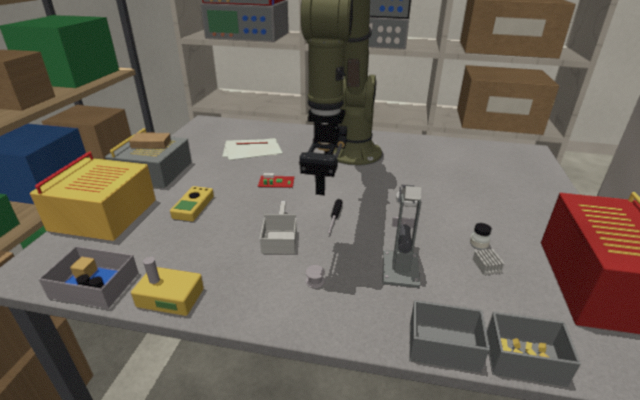

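View pics/side0.png

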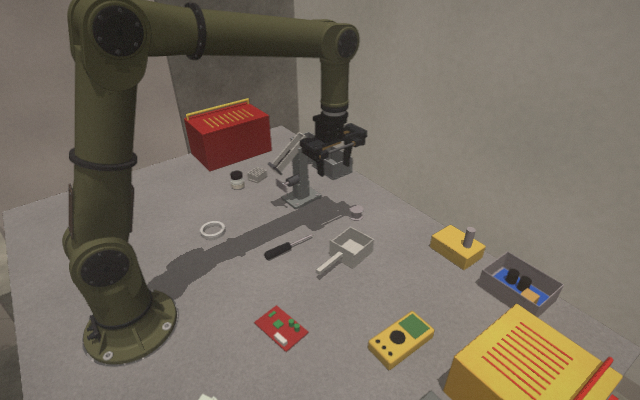

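```bash
python3 -c "
from h import *
a=cv2.imread('pics/scene0.png')[170:300,230:440];b=cv2.imread('pics/side0.png')[120:290,220:400]
cv2.imwrite('pics/c1.png',cv2.resize(a,None,fx=3.8,fy=3.8,interpolation=cv2.INTER_CUBIC))
cv2.imwrite('pics/c2.png',cv2.resize(b,None,fx=3.5,fy=3.5,interpolation=cv2.INTER_CUBIC))
"
```

```text
(no output)
```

View pics/c1.png

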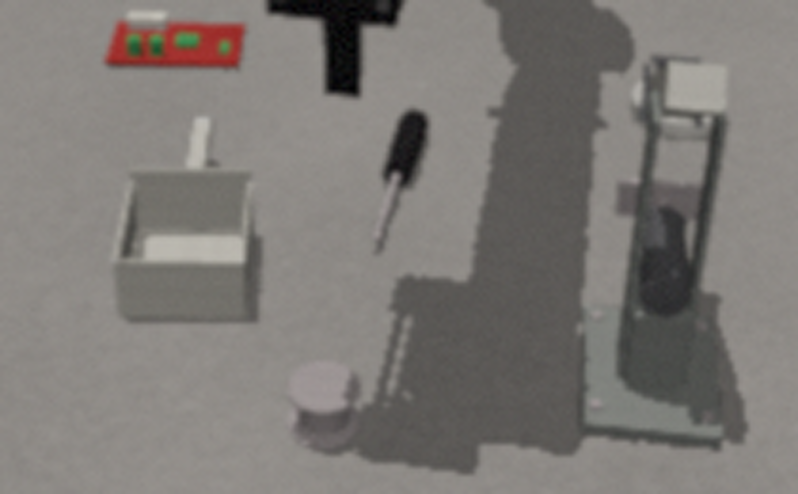

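View pics/c2.png

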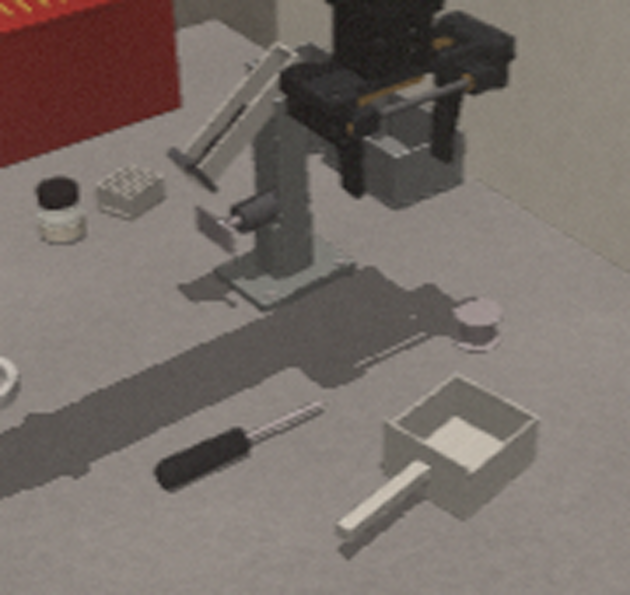

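View pics/wrist0.png

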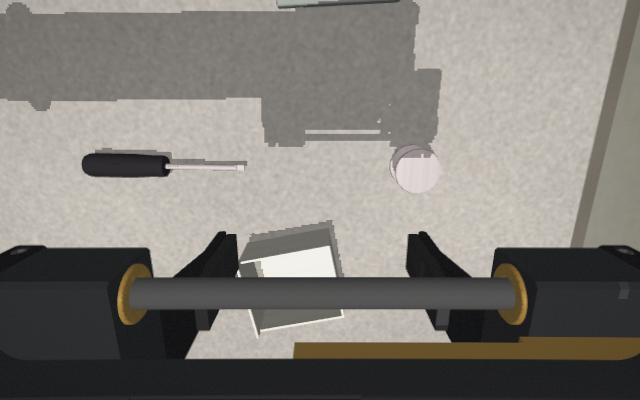

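```bash
python3 -c "
from h import *
np.set_printoptions(precision=4,suppress=True)
s,i,w=load('scene0'),load('side0'),load('wrist0')
c1=lambda p:np.array(p)/3.8+[230,170]
c2=lambda p:np.array(p)/3.5+[220,120]
print('scene rim rearL,R (z60), frontL,R (z50), front bottom L,R')
print(plane(s,c1([(132,172),(253,173)]),.06));print(plane(s,c1([(115,262),(247,264)]),.05));print(plane(s,c1([(122,321),(252,321)]),0))
print('side rim rearleft, frontL, frontR',plane(i,c2([(385,425)]),.06),plane(i,c2([(460,376),(538,422)]),.05))
print('handle end top side',plane(i,c2([(338,523),(355,535)]),.04), 'scene handle end',plane(s,c1([(194,118),(210,118)]),.04))
print('wrist rim',plane(w,[(332,246),(343,316)],.05),plane(w,[(258,335)],.06))
print('base scene',plane(s,c1([(583,432),(720,442),(585,308)]),.006),'side',plane(i,c2([(217,270),(265,303),(355,263)]),.006))
print('paddle left top/bottom side',plane(i,c2([(196,205)]),.105),plane(i,c2([(235,232)]),.105),plane(i,c2([(235,248)]),.075))
print('paddle scene L top,bottom',plane(s,c1([(618,183)]),.105),plane(s,c1([(618,213)]),.075))
print('tri paddle -y top',tri(s,c1([(618,183)]),i,c2([(235,232)])))
print('chute top', plane(i,c2([(295,45)]),.255))
"
```

```text
scene rim rearL,R (z60), frontL,R (z50), front bottom L,R
[[ 0.5829 -0.1796  0.06  ]
 [ 0.5655 -0.0923  0.06  ]]
[[ 0.6753 -0.1622  0.05  ]
 [ 0.6587 -0.073   0.05  ]]
[[ 0.6779 -0.1599  0.    ]
 [ 0.6592 -0.0706  0.    ]]
side rim rearleft, frontL, frontR [[ 0.5542 -0.1059  0.06  ]] [[ 0.6544 -0.085   0.05  ]
 [ 0.6668 -0.172   0.05  ]]
handle end top side [[ 0.4669 -0.1579  0.04  ]
 [ 0.4698 -0.1765  0.04  ]] scene handle end [[ 0.4726 -0.1652  0.04  ]
 [ 0.4699 -0.1526  0.04  ]]
wrist rim [[ 0.6601 -0.0797  0.05  ]
 [ 0.6732 -0.166   0.05  ]] [[ 0.5781 -0.1834  0.06  ]]
base scene [[0.7284 0.1656 0.006 ]
 [0.7198 0.2521 0.006 ]
 [0.6041 0.1588 0.006 ]] side [[0.6032 0.2425 0.006 ]
 [0.6105 0.1632 0.006 ]
 [0.7254 0.1652 0.006 ]]
paddle left top/bottom side [[0.5754 0.2252 0.105 ]] [[0.5795 0.1605 0.105 ]] [[0.5876 0.1762 0.075 ]]
paddle scene L top,bottom [[0.588  0.1711 0.105 ]] [[0.5809 0.1738 0.075 ]]
tri paddle -y top [[0.5835 0.1698 0.1002 0.0039]]
chute top [[0.683  0.2006 0.255 ]]
```

Call:
{"fn": "carry_out", "kwargs": {
  "steps": [
    [0, 0, 0, -3, 4, 4, 1],
    [0, 0, 0, -5, 8, 8, 1],
    [0, 0, 0, -7, 12, 11, 1],
    [0, 0, 0, -9, 16, 14, 1],
    [0, 0, 0, -10, 20, 15, 1],
    [0, 0, 0, -10, 20, 15, 1],
    [0, 0, 0, -10, 20, 15, 1]
  ]
}}

```text
time: 0.85
position: [0.5484, 0.2051, 0.3744]
tool_rot: [-2.212, -2.23, -0.006]
ft_force: [0.7, 0.3, -0.4]
grip_width: 1.003
grip_force: 0.0
```

```bash
python3 -c "
from h import *
shot('wrist','wrist1');shot('side','side1')
a=cv2.imread('pics/side1.png')[110:250,220:380]
b=cv2.imread('pics/wrist1.png')
cv2.imwrite('pics/c3.png',np.vstack([b,cv2.resize(a,(640,560),interpolation=cv2.INTER_CUBIC)[:200]]) if 0 else b)
"
```

```text
(no output)
```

View pics/wrist1.png

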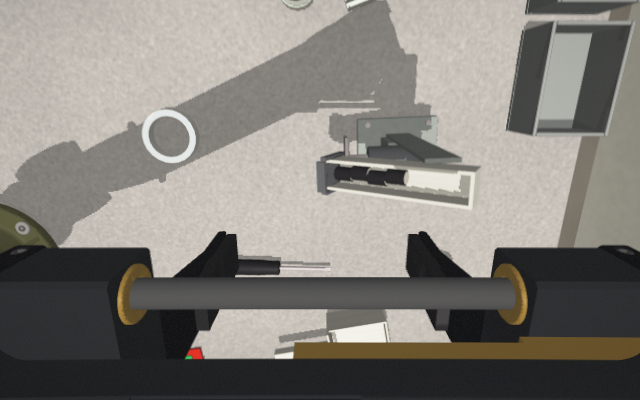

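```bash
python3 -c "
from h import *
np.set_printoptions(precision=4,suppress=True)
w=load('wrist1')
print('base +y edge',plane(w,[(358,120),(437,117)],.006))
print('paddle +y end, z105/75',plane(w,[(346,137)],.105),plane(w,[(346,137)],.075))
print('chute top end',plane(w,[(478,167),(473,208)],.255), 'gate',plane(w,[(318,161),(323,194),(329,158),(333,192)],.175))
for y in (0,3,5,7):
  c,s=np.cos(np.radians(y)),np.sin(np.radians(y))
  L=np.array([.567,.201]); f=lambda x,yy,z:[L[0]+c*x-s*yy,L[1]+s*x+c*yy,z]
  print(y,proj(w,[f(.04,.045,.006),f(.16,.045,.006),f(.015,.03,.105),f(.0,.0,.15),f(.155,0,.255)]).round(0).tolist())
b=cv2.imread('pics/wrist1.png')[105:220,300:500];a=cv2.imread('pics/side1.png')[120:220,240:360]
cv2.imwrite('pics/c4.png',np.vstack([cv2.resize(b,(522,300),interpolation=cv2.INTER_CUBIC),cv2.resize(a,(360,300),interpolation=cv2.INTER_CUBIC)[:,:,:].copy() if 0 else cv2.copyMakeBorder(cv2.resize(a,(360,300),interpolation=cv2.INTER_CUBIC),0,0,0,162,cv2.BORDER_CONSTANT)]))
"
```

```text
base +y edge [[0.6037 0.242  0.006 ]
 [0.7222 0.2471 0.006 ]]
paddle +y end, z105/75 [[0.5791 0.2287 0.105 ]] [[0.5813 0.225  0.075 ]]
chute top end [[0.6788 0.2232 0.255 ]
 [0.6794 0.1872 0.255 ]] gate [[0.5449 0.2118 0.175 ]
 [0.5505 0.1752 0.175 ]
 [0.5566 0.2151 0.175 ]
 [0.5615 0.1776 0.175 ]]
0 [[360.0, 117.0], [440.0, 118.0], [348.0, 135.0], [337.0, 166.0], [525.0, 193.0]]
3 [[359.0, 116.0], [439.0, 112.0], [347.0, 135.0], [337.0, 166.0], [527.0, 184.0]]
5 [[358.0, 115.0], [438.0, 108.0], [346.0, 134.0], [337.0, 166.0], [528.0, 177.0]]
7 [[357.0, 114.0], [437.0, 105.0], [345.0, 134.0], [337.0, 166.0], [528.0, 171.0]]
```

View pics/c4.png

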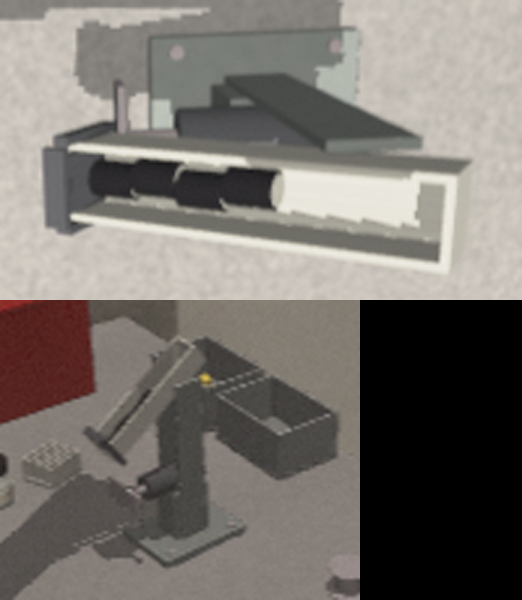

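Call:
{"fn": "carry_out", "kwargs": {
  "steps": [
    [0, 0, 8, 0, -3, 0, 1],
    [0, 0, 16, -1, -7, 0, 1],
    [0, 0, 24, -1, -11, 0, 1],
    [0, 0, 32, -2, -15, -2, 1],
    [0, 0, 40, -2, -19, -5, 1],
    [0, 0, 48, -3, -23, -8, 1],
    [0, 0, 56, -3, -27, -11, 1],
    [0, 0, 64, -4, -31, -14, 1],
    [0, 0, 72, -4.6, -34, -17, 1],
    [0, 0, 80, -4.6, -35.1, -20, 1],
    [0, 0, 88, -4.6, -35.1, -22, 1],
    [0, 0, 96, -4.6, -35.1, -24, 1]
  ]
}}

```text
time: 2.15
position: [0.5019, -0.1541, 0.1302]
tool_rot: [0.165, -3.134, -0.0]
ft_force: [0.7, -0.3, 0.2]
grip_width: 0.999
grip_force: 0.0
```

Call:
{"fn": "carry_out", "kwargs": {
  "steps": [
    [0, 0, 3.7, 0, 0, 0, 1],
    [0, 0, 3.7, 0, 0, 0, 1],
    [0, 0, 3.7, 0, 0, 0, 1],
    [0, 0, 3.7, 0, 0, 0, 1]
  ]
}}

```text
time: 2.55
position: [0.504, -0.1519, 0.1328]
tool_rot: [-0.262, 3.13, -0.0]
ft_force: [-0.2, -1.0, 0.3]
grip_width: 0.996
grip_force: 0.0
```

```bash
python3 -c "
from h import *
np.set_printoptions(precision=4,suppress=True)
s=ctrl.get_state();print(s['time'],s['position'],R.from_rotvec(s['tool_rot']).as_matrix())
shot('wrist','wrist2')"
```

```text
2.55 [ 0.504  -0.1519  0.1328] [[-0.9861 -0.1661  0.0005]
 [-0.1661  0.9861 -0.0003]
 [-0.0004 -0.0003 -1.    ]]
```

View pics/wrist2.png

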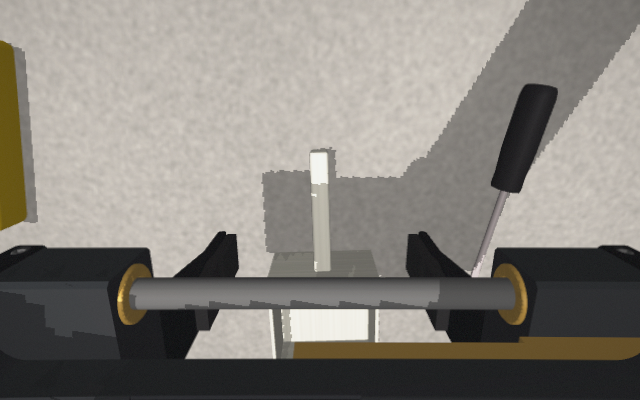

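```bash
python3 -c "
from h import *
np.set_printoptions(precision=4,suppress=True)
p=plane(load('wrist2'),[(319.5,152),(322,268),(310,153),(329,153)],.04);print(p,np.degrees(np.arctan2(*(p[1]-p[0])[1::-1])))"
```

```text
[[ 0.4697 -0.1607  0.04  ]
 [ 0.5646 -0.1429  0.04  ]
 [ 0.4717 -0.1676  0.04  ]
 [ 0.4693 -0.1536  0.04  ]] 10.641750455528165
```

Call:
{"fn": "carry_out", "kwargs": {
  "steps": [
    [0, 0, 0.8, 0, -0.2, -3, 1],
    [0, 0, 0.8, 0, -0.2, -6, 1],
    [0, 0, 0.8, 0, -0.2, -9, 1],
    [0, 0, 0.8, 0, -0.2, -11, 1],
    [0, 0, 0.8, 0, -0.2, -12, 1],
    [0, 0, 0.8, 0, -0.2, -12, 1],
    [0, 0, 0.8, 0, -0.2, -12, 0.5],
    [0, 0, 0.8, 0, -0.2, -12, 0],
    [0, 0, 0.8, 0, -0.2, -12, 0],
    [0, 0, 0.8, 0, -0.2, -12, 0],
    [0, 0, 0.8, 0, -0.2, -12, 0],
    [0, 0, 0.8, 0, -0.2, -12, 0]
  ],
  "squeeze": 55
}}

```text
time: 3.8
position: [0.5041, -0.1531, 0.0128]
tool_rot: [-0.287, 3.128, -0.0]
ft_force: [-0.4, -0.3, 0.2]
grip_width: 0.538
grip_force: 0.0
```

Call:
{"fn": "carry_out", "kwargs": {
  "steps": [
    [0, 0, 0, 0, 0, 0, 0],
    [0, 0, 0, 0, 0, 0, 0],
    [0, 0, 0, 0, 0, 0, 0],
    [0, 0, 0, 0, 0, 0, 0]
  ]
}}

```text
time: 4.2
position: [0.504, -0.153, 0.0126]
tool_rot: [0.288, -3.128, -0.0]
ft_force: [0.4, -0.3, 0.1]
grip_width: 0.171
grip_force: 0.3
```

Call:
{"fn": "carry_out", "kwargs": {
  "steps": [
    [0, 0, 0, 0, 0, 0, 0],
    [0, 0, 0, 0, 0, 0, 0],
    [0, 0, 0, 0, 0, 0, 0],
    [0, 0, 0, 0, 0, 1, 0],
    [0, 0, 0, 0, 0, 2.5, 0],
    [0, 0, 0, 0, 0, 4.5, 0],
    [0, 0, 0, 0, 0, 6.5, 0],
    [0, 0, 0, 0, 0, 8, 0],
    [0, 0, 0, 0, 0, 8, 0],
    [0, 0, 0, 0, 0, 8, 0],
    [0, 0, 0, 0, 0, 8, 0]
  ]
}}

```text
time: 5.3
position: [0.5031, -0.1528, 0.0915]
tool_rot: [0.287, -3.126, -0.001]
ft_force: [0.2, -0.0, -2.6]
grip_width: 0.157
grip_force: 55.0
```

```bash
python3 -c "
from h import *
np.set_printoptions(precision=4,suppress=True)
s=ctrl.get_state();print(s['time'],s['position'],s['grip_force'],s['ft_force'],s['torque'],R.from_rotvec(s['tool_rot']).as_matrix())
shot('side','side3');shot('scene','scene3')
a=cv2.imread('pics/scene3.png')[140:270,220:350];b=cv2.imread('pics/side3.png')[160:300,260:400]
f=lambda x:cv2.resize(x,(400,400),interpolation=cv2.INTER_CUBIC)
cv2.imwrite('pics/c5.png',np.hstack([f(a),f(b)]))"
```

```text
5.3 [ 0.5031 -0.1528  0.0915] 54.97792074456811 [ 0.1834 -0.0112 -2.5922] [ 0.1303  0.1183 -0.0301] [[-0.9833 -0.1822 -0.002 ]
 [-0.1822  0.9833  0.0006]
 [ 0.0019  0.0009 -1.    ]]
```

View pics/c5.png

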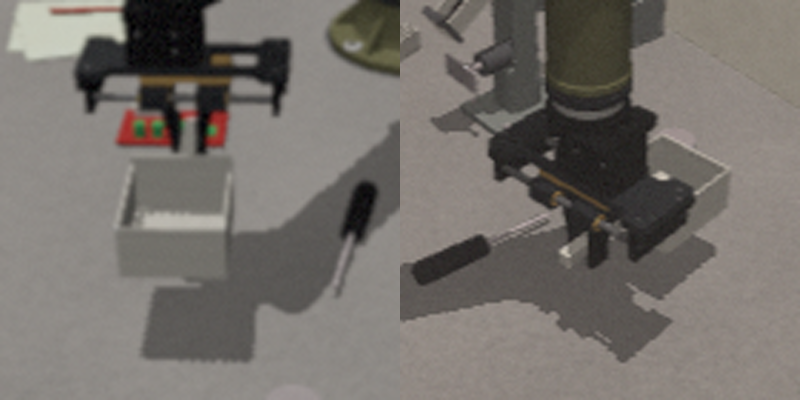

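```bash
python3 -c "
from h import *
np.set_printoptions(precision=4,suppress=True)
s,i=load('scene3'),load('side3')
A=lambda p:np.array(p)/3.077+[220,140]; B=lambda p:np.array(p)/2.857+[260,160]
print(tri(s,A([(118,233),(229,235)]),i,B([(329,173),(269,135)])))
g=np.array([.5031,-.1528]);u=np.array([.9833,.1822]);v=np.array([-.1822,.9833])
for t in (0,3,6):
  c,n=np.cos(np.radians(t)),np.sin(np.radians(t))
  P=[]
  for x,y,z in [(.165,-.045,.018),(.165,.045,.018),(.165,-.045,-.032),(.165,.045,-.032),(.065,-.045,.028),(.065,.045,.028)]:
    X=x*c+z*n;Z=-x*n+z*c;P.append([*(g+u*X+v*y),.0915+.019+Z])
  print(t,((proj(s,P)-[220,140])*3.077).round(0).tolist(),((proj(i,P[:3])-[260,160])*2.857).round(0).tolist())
"
```

```text
[[ 0.6709 -0.1649  0.1196  0.0028]
 [ 0.6625 -0.0767  0.1223  0.011 ]]
0 [[112.0, 226.0], [222.0, 228.0], [117.0, 276.0], [224.0, 277.0], [128.0, 153.0], [231.0, 154.0]] [[332.0, 165.0], [262.0, 130.0], [328.0, 204.0]]
3 [[113.0, 235.0], [223.0, 237.0], [118.0, 282.0], [225.0, 284.0], [129.0, 157.0], [231.0, 158.0]] [[332.0, 172.0], [262.0, 137.0], [327.0, 211.0]]
6 [[114.0, 244.0], [223.0, 246.0], [119.0, 289.0], [225.0, 290.0], [129.0, 161.0], [231.0, 162.0]] [[331.0, 179.0], [262.0, 143.0], [325.0, 219.0]]
```

Call:
{"fn": "carry_out", "kwargs": {
  "steps": [
    [0, 0, 0, -1, 1.5, 0.2, 0],
    [0, -0.2, -0.5, -2.5, 4, 0.4, 0],
    [0, -0.4, -1, -4, 7, 0.5, 0],
    [0, -0.6, -2, -5.5, 10, 0.5, 0],
    [0, -0.8, -3, -6, 13, 0.5, 0],
    [0, -1, -4, -6, 16, 0.5, 0],
    [0, -1.2, -5, -6, 19, 0.5, 0],
    [0, -1.4, -6, -6.5, 22, 0.5, 0],
    [0, -1.6, -7, -7.5, 25, 0.5, 0],
    [0, -1.8, -7.6, -9, 28, 0.5, 0],
    [0, -2, -7.6, -10, 31, 0.5, 0],
    [0, -2, -7.6, -10.3, 33, 0.5, 0]
  ]
}}

```text
time: 6.6
position: [0.3982, 0.1793, 0.0972]
tool_rot: [-0.084, 3.107, -0.005]
ft_force: [0.9, 0.6, -2.5]
grip_width: 0.155
grip_force: 55.0
```

Call:
{"fn": "carry_out", "kwargs": {
  "steps": [
    [0, 0, 0, 0, 1, 0, 0],
    [0, 0, 0, 0, 1.4, 0, 0],
    [0, 0, 0, 0, 1.4, 0, 0],
    [0, 0, 0, 0, 1.4, 0, 0],
    [0, 0, 0, 0, 1.4, 0, 0],
    [0, 0, 0, 0, 1.4, 0, 0]
  ]
}}

```text
time: 7.2
position: [0.4012, 0.1902, 0.0975]
tool_rot: [-0.076, 3.106, -0.005]
ft_force: [-0.1, 0.2, -1.1]
grip_width: 0.159
grip_force: 55.0
```

```bash
python3 -c "
from h import *
np.set_printoptions(precision=4,suppress=True)
s=ctrl.get_state();print(s['time'],s['position'],s['grip_force'],s['ft_force'],s['torque'],s['joint_positions'],R.from_rotvec(s['tool_rot']).as_matrix())
shot('side','side4');shot('scene','scene4')
a=cv2.imread('pics/scene4.png')[140:300,330:490];b=cv2.imread('pics/side4.png')[110:250,200:340]
f=lambda x:cv2.resize(x,(400,400),interpolation=cv2.INTER_CUBIC)
cv2.imwrite('pics/c6.png',np.hstack([f(a),f(b)]))"
```

```text
7.2 [0.4012 0.1902 0.0975] 54.97799377888441 [-0.1403  0.1599 -1.1269] [ 0.1287  0.2123 -0.0538] [-0.1516 -0.022  -0.3609  2.1032  0.0133  1.03    1.1007] [[-0.9982 -0.049   0.0347]
 [-0.0491  0.9988 -0.0025]
 [-0.0345 -0.0042 -0.9994]]
```

View pics/c6.png

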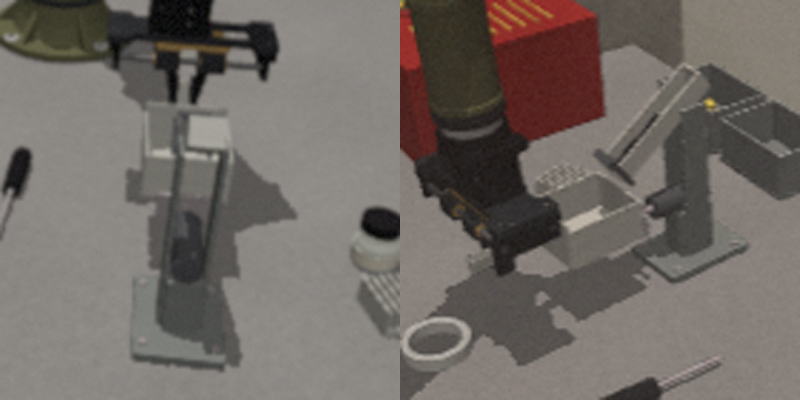

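```bash
python3 -c "
from h import *
s,i=load('scene4'),load('side4')
g=np.array([.4012-.0006,.1902]);u=np.array([.9988,.049]);v=np.array([-.049,.9988])
for t in (-2,0,2,4):
  c,n=np.cos(np.radians(t)),np.sin(np.radians(t));P=[]
  for x,y,z in [(.165,-.045,.018),(.165,.045,.018),(.165,-.045,-.032),(.065,-.045,-.032),(.065,.045,.028)]:
    X=x*c+z*n;Z=-x*n+z*c;P.append([*(g+u*X+v*y),.0975+.019+Z])
  print(t,((proj(i,P)-[200,110])*2.857).round(0).tolist(),((proj(s,P)-[330,140])*2.5).round(0).tolist())
img=cv2.imread('pics/side4.png')[160:210,240:300];im2=cv2.imread('pics/scene4.png')[175:225,380:430]
cv2.imwrite('pics/c7.png',np.hstack([cv2.resize(img,(480,400),interpolation=cv2.INTER_CUBIC),cv2.resize(im2,(320,320),interpolation=cv2.INTER_CUBIC)]) if 0 else cv2.hconcat([cv2.resize(img,(480,400),interpolation=cv2.INTER_CUBIC),cv2.resize(im2,(320,400),interpolation=cv2.INTER_CUBIC)]))
"
```

```text
-2 [[241.0, 198.0], [198.0, 168.0], [245.0, 234.0], [173.0, 269.0], [124.0, 192.0]] [[144.0, 154.0], [232.0, 162.0], [139.0, 194.0], [140.0, 148.0], [227.0, 108.0]]
0 [[242.0, 203.0], [199.0, 172.0], [245.0, 239.0], [172.0, 271.0], [125.0, 193.0]] [[143.0, 159.0], [231.0, 167.0], [139.0, 198.0], [140.0, 149.0], [226.0, 110.0]]
2 [[243.0, 207.0], [200.0, 176.0], [244.0, 243.0], [172.0, 273.0], [126.0, 195.0]] [[143.0, 164.0], [230.0, 172.0], [138.0, 202.0], [140.0, 150.0], [226.0, 113.0]]
4 [[243.0, 211.0], [200.0, 180.0], [243.0, 247.0], [171.0, 275.0], [127.0, 196.0]] [[142.0, 169.0], [229.0, 177.0], [138.0, 206.0], [139.0, 151.0], [226.0, 115.0]]
```

View pics/c7.png

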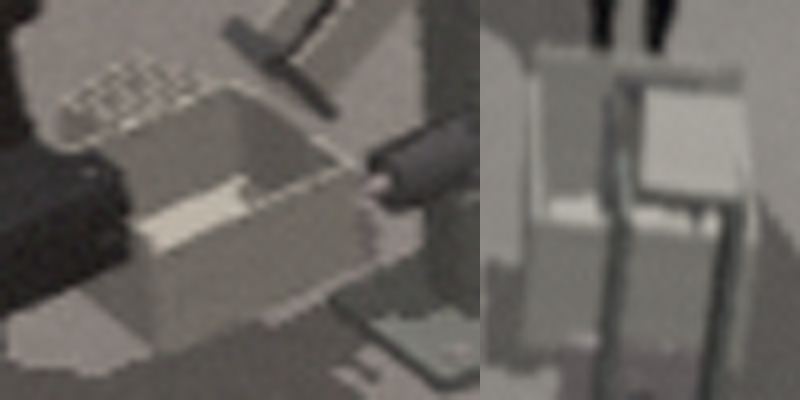

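Call:
{"fn": "carry_out", "kwargs": {
  "steps": [
    [0, 0, 0, 0.4, 0, -0.2, 0],
    [0, 0, 0, 0.8, 0, -0.5, 0],
    [0, 0, 0, 1.2, 0.1, -0.5, 0],
    [0, 0, 0, 1.2, 0.1, -0.5, 0],
    [0, 0, 0, 1.2, 0.1, -0.5, 0],
    [0, 0, 0, 1.2, 0.1, -0.5, 0]
  ]
}}

```text
time: 7.9
position: [0.413, 0.1921, 0.0926]
tool_rot: [-0.079, 3.106, -0.005]
ft_force: [0.1, 0.7, -1.7]
grip_width: 0.156
grip_force: 55.0
```

Call:
{"fn": "carry_out", "kwargs": {
  "steps": [
    [0, 0, 0, 0.4, 0, 0, 0],
    [0, 0, 0, 0.7, 0, 0, 0],
    [0, 0, 0, 0.7, 0, 0, 0],
    [0, 0, 0, 0.7, 0, 0, 0],
    [0, 0, 0, 0.7, 0, 0, 0]
  ]
}}

```text
time: 8.4
position: [0.4194, 0.192, 0.0924]
tool_rot: [-0.079, 3.107, -0.005]
ft_force: [-4.5, 0.9, -0.6]
grip_width: 0.155
grip_force: 55.0
```

```bash
python3 -c "
from h import *
np.set_printoptions(precision=4,suppress=True)
s=ctrl.get_state();print(s['time'],s['position'],s['ft_force'],s['torque'])
for k in range(6):
  ctrl.get_image('side');s=ctrl.get_state();print(s['position'],s['ft_force'])"
```

```text
8.4 [0.4194 0.192  0.0924] [-4.5159  0.9467 -0.5539] [ 0.2832  1.1278 -0.0033]
[0.4196 0.192  0.0924] [-4.6163  1.0607 -0.4217]
[0.4196 0.192  0.0924] [-5.4059  0.9069 -0.7414]
[0.4197 0.192  0.0925] [-4.449   1.0805 -0.2383]
[0.4197 0.192  0.0925] [-4.3354  0.3352 -0.7667]
[0.4198 0.192  0.0925] [-4.2926  0.6841 -0.1915]
[0.4199 0.192  0.0925] [-4.3926 -0.4288 -0.6276]
```

Call:
{"fn": "carry_out", "kwargs": {
  "steps": [
    [0, 0, 0, 0.5, 0, 0, 0],
    [0, 0, 0, 0.8, 0, 0, 0],
    [0, 0, 0, 0.8, 0, 0, 0],
    [0, 0, 0, 0.8, 0, 0, 0],
    [0, 0, 0, 0.8, 0, 0, 0],
    [0, 0, 0, 0.8, 0, 0, 0],
    [0, 0, 0, 0.8, 0, 0, 0],
    [0, 0, 0, 0.8, 0, 0, 0],
    [0, 0, 0, 0.8, 0, 0, 0],
    [0, 0, 0, 0.8, 0, 0, 0]
  ]
}}

```text
time: 9.7
position: [0.4267, 0.1919, 0.092]
tool_rot: [-0.079, 3.108, -0.006]
ft_force: [-6.0, 1.2, -1.1]
grip_width: 0.15
grip_force: 55.0
```

```bash
python3 -c "
from h import *
np.set_printoptions(precision=4,suppress=True)
F=[]
for k in range(10):
  d=shot('side','side6');s=ctrl.get_state();F.append(np.r_[s['ft_force'],s['torque'],s['position']])
print(s['time'],np.mean(F,0),s['grip_force'],s['tool_rot'])
shot('scene','scene6')
i=load('side6')
# gate: frame difference before/after in the chute/lip area; pan interior darkness
b0=cv2.cvtColor(load('side4')['pixels'],cv2.COLOR_RGB2GRAY);b1=cv2.cvtColor(i['pixels'],cv2.COLOR_RGB2GRAY)
s0=cv2.cvtColor(load('scene4')['pixels'],cv2.COLOR_RGB2GRAY);s1=cv2.cvtColor(load('scene6')['pixels'],cv2.COLOR_RGB2GRAY)
for nm,a in (('side',b1),('scene',s1)):
  m=(a<50).astype('uint8'); n,l,st,c=cv2.connectedComponentsWithStats(m)
  lo,hi=((230,120),(310,210)) if nm=='side' else ((370,180),(440,270))
  for k in range(1,n):
    if st[k,4]>8 and lo[0]<c[k][0]<hi[0] and lo[1]<c[k][1]<hi[1]: print(nm,st[k],c[k].round(1))
L=np.array([.5653,.1995]);u=np.array([.9987,.0506])
P=[[*(L-.015*u),.09],[*(L+.01*u),.09],[*(L-.04*u),.09],[*(L+.04*u),.185],[*(L+.09*u),.22]]
print(proj(i,P).round(0).tolist(),proj(load('scene6'),P).round(0).tolist())"
```

```text
10.2 [-6.5139  0.9931 -1.0861  0.342   1.6278  0.0552  0.4267  0.1919  0.092 ] 54.97887236997485 [-0.0791  3.1084 -0.0056]
side [259 132  10  14  33] [262.9 140.4]
side [256 146   7   6  17] [258.7 148.2]
scene [407 206   4   4  11] [408.7 207.2]
scene [399 236   4   9  26] [400.3 239.8]
scene [399 236  13  17  78] [406.4 246.3]
[[274.0, 188.0], [280.0, 185.0], [268.0, 191.0], [286.0, 158.0], [297.0, 144.0]] [[403.0, 216.0], [403.0, 221.0], [403.0, 211.0], [408.0, 197.0], [411.0, 195.0]]
```

```bash
python3 -c "
from h import *
np.set_printoptions(linewidth=250)
g=lambda n:cv2.cvtColor(load(n)['pixels'],cv2.COLOR_RGB2GRAY)
print('side4 chute');print(g('side4')[138:176:2,264:312:2]);print('side6');print(g('side6')[130:214:2,246:312:2])
for n in('scene4','scene6'):
  a=g(n);m=(a<50).astype('uint8');k,l,st,c=cv2.connectedComponentsWithStats(m)
  print(n,[st[j].tolist() for j in range(1,k) if st[j,4]>8 and 370<c[j][0]<440 and 180<c[j][1]<270])
"
```

```text
side4 chute
[[ 54  48  51  67 126 127 124 127 127 127 126 128 127  92 134 127 106 105 101 130 102 105  63  66]
 [ 47  54  50  65 130 128 127 125 127 127 126 127 125 105 132 105 101 111 139 105 104 104  83  66]
 [ 52  52  45  56 123 125 126 128 128 132 127 127 129 145 105 104 104 142 106 106 104  98  70  64]
 [ 52  50  52  50 128 123 126 125 126 128 129 130 146 104 103 102 140 106 107 104 101  73 108  61]
 [ 52  48  54  47 127 128 125 128 126 131 130 139 101 108 103 129 106 105 102 107 121  99 178 118]
 [ 51  54  50  54 112 127 127 126 127 126 135 103 104 102 135 107 103 121 112  76  74  74 129 129]
 [ 51  53  49  56 114 129 130 128 129 138 119 103  89  92 118 104 103  82  76  76  74  69  73  67]
 [ 54  78 123 127 130 124 129 131 133 127 106  93  56 122 106 104 104  81  71  72  73  72  72  69]
 [127 130 127 130 127 126 126 130 137 107 105  45 116 105 104 105  85  64  72  71  72  79  71  73]
 [128 132 133 127 128 128 130 148 103 103  72 110 103 102 104  95  67  66  66  69  73  77  71  69]
 [128 124 129 129 130 129 147  98 105  68 119 101 102 106  98  62  63  68  72  73  71  73  66  73]
[... 421 characters left out ...]
5  64 102 104 103 120 132 134 131 109  66  65  66  75  73  71  70 124 133]
 [117 145 135 141 124  97  59  59 103 116 131 131 131 133 112  64  65  60  76  74  74  74 112 135]
 [124 100  99  94 113 126 103  61  71 132 132 130 129 128 109  64  64  64  77  73  73  73 114 132]
 [102 103 104  89  84  93 126 121  71 106 130 132 132 131 116  65  58  69  76  71  72  74 115 131]]
side6
[[ 51  44  49 ... 125 122 124]
 [ 49  45  50 ... 129  89 126]
 [ 46  45  52 ...  75  68  64]
 ...
 [ 82  80  80 ... 134 129 133]
 [ 80  81  81 ... 133 133 131]
 [ 80  78  83 ... 126 130 135]]
scene4 [[399, 236, 5, 8, 25], [399, 236, 14, 17, 86]]
scene6 [[407, 206, 4, 4, 11], [399, 236, 4, 9, 26], [399, 236, 13, 17, 78]]
```

```bash
python3 -c "
from h import *
import sys
np.set_printoptions(linewidth=250,threshold=sys.maxsize)
g=lambda n:cv2.cvtColor(load(n)['pixels'],cv2.COLOR_RGB2GRAY)
print('side6 chute');print(g('side6')[138:176:2,264:312:2]);print('pan side6 168..206,250..300');print(g('side6')[168:208:2,252:304:2])
print('scene6 180..230, 384..424');print(g('scene6')[184:226:2,384:424:2])
"
```

```text
side6 chute
[[ 52  55  50  66 126 125 125 124 125 130 128 128 125  93 133 123 102 102 101 127 104 103  66  65]
 [ 49  51  50  68 127 127 123 126 128 126 123 126 126 110 131 106 104 113 138 106 104 105  91  68]
 [ 51  46  48  61 124 126 125 124 128 130 128 126 129 142 102 104 103 142 104 103 102  93  71  66]
 [ 51  51  51  53 127 127 129 127 129 128 128 126 147 106 101 104 139 105 102 104 100  72 108  68]
 [ 53  55  52  52 128 127 128 128 128 129 131 140 102 104 104 128 102 102 105 105 121  96 173 115]
 [ 52  54  53  54 112 128 128 130 127 128 137 105 102 101 137 110 105 120 112  78  70  74 128 127]
 [ 51  52  52  51 116 127 128 125 127 136 118 102 105 128 120 100 107  85  70  73  75  74  71  66]
 [ 50  78 123 127 128 128 128 130 135 125 104 104 121 128 105 105 106  83  74  76  72  72  69  71]
 [127 127 129 128 127 130 130 129 140 103 104 106 138 106 105 103  87  66  74  74  71  76  66  71]
 [126 130 129 129 128 127 127 149 101 104 106 145 104 102 102  95  65  68  73  73  72  78  71  73]
 [ 86 104 129 129 127 129 147 101 102 103 135  99 105 104  95  69  68  70  75  70  73  76  65  70]
[... 4032 characters left out ...]
19  28  36 107 145  94  59  75 133]
 [139 111 111 114 108 117 124 121  65  75 133 157  78 105 106 166 114  66  81 121]
 [124 108 102 111 110 111 109 102  69  90 110 111 109 111 113 121  72  71 123 137]
 [ 87  88 109 112 112 112 113  91  71 101 111 112 110 108 109 105  54  71 104 111]
 [ 89  88 109 112 110 112 112  85  72 105 114 112 113 111 111 104  57  78 109 110]
 [ 85  89 108 112 109 109 111  80  74 105 112 111 111 110 112  96  50  83 113 109]
 [ 87  90 111 110 100 108 123  85  77  97 105 107 101 112 110  80  58  89 110 102]
 [ 87  96 112 114  98  90  91  65  81  90  92  95  95 101  91  63  68  96 111  97]
 [ 85  95 113 112  98  88  87  65  76  83  66  77  91  93  91  60  70 102 111  95]]
```

Call:
{"fn": "carry_out", "kwargs": {
  "steps": [
    [0, 0, 0, 0.1, 0, 0, 0],
    [0, 0, 0, 0.2, 0, 0, 0],
    [0, 0, 0, 0.2, 0, 0, 0],
    [0, 0, 0, 0.2, 0, 0, 0],
    [0, 0, 0, 0.2, 0, 0, 0],
    [0, 0, 0, 0.2, 0, 0, 0]
  ]
}}

```text
time: 10.85
position: [0.4285, 0.1919, 0.0919]
tool_rot: [-0.079, 3.109, -0.006]
ft_force: [-6.9, 0.2, -1.2]
grip_width: 0.154
grip_force: 55.0
```

```bash
python3 -c "
from h import *
import sys
np.set_printoptions(linewidth=250,threshold=sys.maxsize,precision=4,suppress=True)
g=lambda n:cv2.cvtColor(load(n)['pixels'],cv2.COLOR_RGB2GRAY)
F=[]
for k in range(8): shot('side','side7');s=ctrl.get_state();F.append(np.r_[s['ft_force'],s['position']])
print(s['time'],np.mean(F,0));shot('scene','scene7');shot('wrist','wrist7')
i=load('side7');L=np.array([.5653,.1995]);u=np.array([.9987,.0506]);v=np.array([-.0506,.9987])
for l in (0,.02,.025,.03,.035):
  # gate top edge, ends y=+-18mm; plate top ~ 28.5 mm along normal at shut (40 lift -> x -45,z 215)
  x=-.045+(.04-l)*.559; z=.215-(.04-l)*.829
  print(l,proj(i,[[*(L+x*u+y*v),z] for y in(-.018,.018)]).round(1).tolist())
print('side4');print(g('side4')[146:180,250:292:2]);print('side7');print(g('side7')[146:180,250:292:2])
print('wrist');print(g('wrist7')[296:348:3,270:390:5])
d=cv2.absdiff(g('scene4'),g('scene7'));k,l,st,c=cv2.connectedComponentsWithStats((d>35).astype('uint8'))
print([st[j].tolist() for j in range(1,k) if st[j,4]>12])
"
```

```text
11.25 [-7.1278  1.1262 -0.9688  0.4285  0.192   0.092 ]
0 [[273.1, 167.3], [267.0, 163.1]]
0.02 [[269.8, 164.0], [263.6, 159.8]]
0.025 [[268.9, 163.1], [262.8, 159.0]]
0.03 [[268.1, 162.3], [261.9, 158.1]]
0.035 [[267.2, 161.4], [261.1, 157.2]]
side4
[[ 48  51  52  51  46  53  52  52  48  54  47 127 128 125 128 126 131 130 139 101 108]
 [ 52  48  50  47  51  50  48  52  49  57  54 113 127 124 129 129 131 130 140 106 105]
 [ 53  51  52  51  53  53  52  51  54  50  54 112 127 127 126 127 126 135 103 104 102]
 [ 51  50  52  50  52  50  56  55  55  49  56 116 128 130 130 130 129 146  98  95 112]
 [ 50  51  49  48  48  50  55  51  53  49  56 114 129 130 128 129 138 119 103  89  92]
 [ 48  51  52  54  50  48  54  51  48  57 109 123 128 131 124 128 144 105 106  48 118]
 [ 51  49  47  51  54  54  53  54  78 123 127 130 124 129 131 133 127 106  93  56 122]
 [ 51  53  51  48  49  50  53 111 123 130 129 129 125 129 130 140 106 103  78 111 105]
 [ 50  48  50  51  52  78 124 127 130 127 130 127 126 126 130 137 107 105  45 116 105]
 [ 52  50  55  54 108 125 125 128 130 132 129 124 129 128 136  99 
[... 6879 characters left out ...]
7, 31], [401, 34, 8, 9, 15], [413, 37, 14, 3, 38], [414, 42, 19, 4, 53], [393, 58, 10, 23, 63], [433, 61, 11, 19, 62], [427, 103, 7, 6, 17], [397, 114, 12, 13, 29], [422, 119, 4, 12, 24], [397, 125, 24, 7, 68], [391, 127, 33, 21, 198], [376, 144, 15, 9, 76], [414, 148, 28, 11, 147], [379, 157, 36, 10, 185], [420, 160, 14, 8, 67], [403, 162, 40, 22, 218], [367, 165, 12, 9, 41], [407, 165, 13, 16, 54], [392, 168, 5, 6, 22], [395, 168, 11, 20, 64], [380, 179, 10, 10, 29], [391, 200, 10, 4, 26], [403, 201, 10, 8, 29], [424, 201, 18, 16, 60], [390, 206, 5, 4, 16], [407, 206, 5, 5, 19], [381, 208, 5, 5, 20], [380, 221, 7, 6, 31], [443, 220, 6, 7, 16], [424, 228, 25, 10, 130], [419, 251, 7, 6, 36]]
```

```bash
python3 -c "
from h import *
import sys
np.set_printoptions(linewidth=250,threshold=sys.maxsize)
g=lambda n:cv2.cvtColor(load(n)['pixels'],cv2.COLOR_RGB2GRAY)
for v,th in(('scene',62),('side',62)):
  a,b=g(v+'4').astype(int),g(v+'7').astype(int)
  m=((b<th)&(b<a-22)).astype('uint8');k,l,st,c=cv2.connectedComponentsWithStats(m)
  print(v,[st[j].tolist() for j in range(1,k) if st[j,4]>5])
print(g('scene7')[198:216,384:426])
L=np.array([.5653,.1995]);u=np.array([.9987,.0506]);w=np.array([-.0506,.9987])
print(proj(load('scene7'),[[*(L+x*u+y*w),.084] for x in(-.069,.026) for y in(-.042,.042)]).round(0).tolist())
"
```

```text
scene [[373, 5, 2, 4, 6], [370, 27, 3, 3, 6], [385, 29, 3, 6, 7], [388, 36, 4, 7, 12], [413, 41, 21, 6, 67], [394, 59, 9, 22, 45], [432, 62, 11, 19, 60], [416, 76, 7, 3, 10], [430, 83, 2, 5, 6], [425, 102, 8, 16, 41], [398, 124, 27, 9, 114], [413, 134, 10, 15, 51], [378, 155, 38, 9, 205], [420, 159, 22, 19, 111], [373, 161, 6, 12, 31], [392, 168, 5, 8, 32], [400, 168, 3, 6, 10], [412, 169, 9, 7, 54], [397, 176, 5, 12, 35], [402, 204, 3, 6, 9], [390, 207, 4, 2, 7], [408, 206, 4, 4, 14]]
side [[36, 0, 53, 46, 859], [99, 22, 36, 34, 325], [57, 70, 66, 165, 1478], [206, 74, 7, 12, 25], [224, 75, 20, 50, 402], [217, 80, 6, 8, 13], [216, 156, 13, 3, 27], [240, 157, 24, 48, 355], [268, 162, 4, 4, 6], [159, 292, 5, 7, 17]]
[[137 136 132 123 141 128 115 112 110 108 111 111 112 108  89  77  74  87 114 109  96 107 124 130 136 144 145 149 155 158 160 159 160 159 162 159 157 165 150 138 136 138]
 [136 138 132 121 138 128 114 111 111 114 110 111 111 109  89  78  71  84 113 111  91  80  82  89  92  99 103 104 110 113 114 121 123 125 129 131 138 161 150 138 137 138]
 [137 138 131 120 140 131 116 113
[... 2068 characters left out ...]
 110 110 102  78  69  77  92 109 113 115 113 108 108 111 112 114 113 114 126 116  75  53  69  91 118 125 136 155 124  90]
 [101 104  95  94 106 112 114 110 111 110 111 111 111 109  98  74  73  78  94 106 112 108 109 111 108 110 110 110 110 109 108  87  64  51  70  88 111 119 123 131 107  89]
 [ 87  89  88  91 105 113 112 112 113 112 113 113 113 108  92  71  72  81  98 109 109 111 108 110 108 109 111 110 108 110 107  82  57  57  71  89 104 110 110 109  95  88]
 [ 87  89  87  94 103 111 112 114 111 112 113 111 113 108  90  67  69  84 104 111 113 113 110 112 114 111 109 110 112 111 108  79  56  63  75  94 107 108 112 104  91  90]]
[[387.0, 206.0], [417.0, 208.0], [387.0, 225.0], [420.0, 228.0]]
```

```bash
python3 -c "
from bench import ctrl
s=ctrl.get_state();print(s['time'],s['ft_force'],s['grip_force']);print(ctrl.close_job())"
```

```text
11.35 [-6.59958467  0.89806597 -1.14357021] 54.97926676645875
the job is handed in; nothing more can be done
None
```

I handed the job in at 11.35 s with the pan held against the paddle at an estimated 14–15 mm of travel (from spring force, gate shift and tool travel). The chute is empty and no capacitors showed on the table, but I made out only three in the pan; the fourth is presumably hidden behind its front wall. I also viewed 11 pictures, one over the limit of 10.

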